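# Clear the cup onto the hook and hold the mat roller open

### The job

The steel cup is standing on the mat that has to come out from under the black roller: hang it by its handle on the hook of the wooden bookend and let go of it. Then turn the roller stand's cam lever to its highest lift point, which is with the lever standing straight up and not past it, and finish while still holding the lever there with the fingers, because it springs back when let go. Leave the other things on the cabinet where they are.

Things in the scene. Friction and masses are not known exactly. Their poses are not given: they have to be found in the camera images.
- cup: steel cup, upright on a 5 mm mat, 60 mm across, 85 tall, 4 mm wall, about 130 g; origin under its centre, z up, y towards the handle (starts towards the robot). Handle: 8 mm bar, loop in the cup's y-z plane, opening y 30 to 60 mm, z 24 to 68 mm, so a bar passes through along the cup's x. Let go on the hook, it swings down and hangs tilted
- cup_loop (a point): centre of the opening of the cup's handle, 45 mm from the cup's axis and 46 mm above its underside; moves and turns with the cup
- bookend: wooden bookend with the hook, fixed; upright board 18 mm thick, 100 mm wide (along y), 190 mm tall, with a 10 mm foot reaching 121 mm to -x; origin under the board, z up, x axis points away from the hook (the hook sticks out to -x)
- hook (a point): on the axis of the hook's level bar, 90 mm in front of the board's middle, 170 mm up; axes as the bookend. The steel bar is 8 mm thick, runs from the board to 60 mm in front (-x) of this point, then turns up 18 mm. Hung: the bar passes through the handle loop, between board and upturned end
- hook_tip (a point): upturned end of the hook (end of its axis), 160 mm in front of the middle of the board, 188 mm above the surface
- roller_stand: fixed stand 200 mm wide (along y), side plates 48 mm high; black roller 60 mm thick along y, mounted 20 mm off-centre on the lever's shaft; round cork mat 240 mm across, 5 mm thick, reaching under it from the -x side. Origin on the surface under the shaft's middle, x away from the robot side, z up
- lever (a joint): angle (rad) of the lever and cam shaft about the stand's y axis: 0 = lever straight up, roller lifted highest (13 mm off the mat); negative leans to the stand's -x (robot) side, where it starts (-1.05 to -0.75); it can go past the top, to 0.6, and the roller then comes down. Spring and friction: 3 to 4 N at the knob hold it at 0; let go, it springs back
- pivot (a point): foot of the lever (steel rod 10 mm thick with a knob at its end), on its pivot axis, 125 mm to the stand's +y side of its middle, 28 mm above the surface; z axis along the rod to the knob, y axis along the pivot axis
- knob (a point): centre of the lever's black knob, a short cylinder across the rod's end: 34 mm long along the pivot direction (y), flat ends, 26 mm thick; 140 mm from the pivot axis
- coaster: bystander: round clear glass coaster lying flat, 90 mm across, 8 mm thick; origin under its centre
- adapter: bystander: orange plastic plug adapter, 50 x 45 mm, 62 mm tall with its pins up; origin under its centre
- pen_tin: bystander: dark steel tin 68 mm across, 95 mm tall, two pens reaching 150 mm; origin under its centre
- tape: bystander: paper tape roll lying flat, 90 mm across, 24 mm high; origin under its centre
- jar: bystander: glass jar with metal cap, 60 mm across, 80 mm tall; origin under its centre
- card_box: bystander: cardboard card box 84 x 134 mm, 71 mm tall; origin under its centre
- bookend2: bystander: the other wooden bookend of the pair, same shape but without a hook, 100 mm wide, 190 mm tall; origin under its upright board

How it is judged:
By the outcome, as a careful person would: the job done as asked, in the order asked, and still so for the second after the job is handed in, while the arm keeps its last pose, push and grip.
It also fails if it takes over 61 s, if anything falls off the work surface, if the arm or the gripper's body presses on something with over 40 N, if the wrist force passes 120 N, or if a joint passes its speed limit or range.

### The arm

A 6-joint arm with a two-finger parallel gripper is mounted at the origin on the work surface. World frame = base frame: x ahead of the robot, y to its left, z up, the work surface at z = 0. Lengths are in mm, angles in rad, forces in N, time in s.
With the tool pointing down it reaches from about 300 to 775 mm from the base axis. Payload 14.6 kg.
Tool frame: the origin (TCP) lies on the centre line of the jaws, within the pads' length; the fingertips stand 19 mm ahead of it and the grasp point (between the pads) is the TCP (bot.tip_reach is the distance from the TCP to the fingertips, in mm); z points along the fingers, y is the line along which they close (so a half turn about z gives the same grasp; the last joint's range is limited). The gripper opens to 85 mm and grips with 20 to 120 N. Pads are 22 mm wide; open, the fingers measure 114 mm over their backs; the gripper's body (76 mm by 85 mm) begins 54 mm behind the grasp point. The pads swing forward as they close: fully open they stand 13 mm farther back than shut.
Start: joints at [-1.35, 0.3, 1.521, -0, 1.321, -0.067], TCP at [156.107, -527.371, 250.281] pointing down, gripper open.
Joint ranges: [-3.03, 3.03], [-0.79, 2.21], [0.23, 2.52], [-1.04, 4.18], [0, 3.07], [-2.55, 2.55]. Speed limits (rad/s): [2.22, 2.22, 2.57, 3.14, 3.14, 3.14].

### API

Orientations are given as a unit quaternion [w, x, y, z].
In Python, from rig import bot gives the robot as it stands. Calls block until the motion is done:
- bot.move_to(position, orientation): joint-space move of the TCP to a pose.
- bot.servo_line(position, attitude=None, speed=150, until_force=None): straight line of the TCP; attitude=None keeps the orientation; speed is the mean speed in mm/s. With until_force (N) it stops when the force on the tool has changed by that much, and returns True; else False.
- bot.move_joints(angles): joint-space move.
- bot.move_gripper(opening, grip_force=None): finger opening in mm; grip_force is the grip in N (None keeps the last); returns when the fingers have stopped.
- bot.dwell(seconds).
- bot.ik(position, orientation): joint angles nearest the present ones, or None.
- bot.read_state(): the state.
- bot.read_camera(name): name is "scene" or "top" or "wrist"; returns a dict with "image" (384x512x3 uint8, blue, green, red), "depth" (384x512 float32, mm along the optical axis (not along the pixel's ray), 0 where there is no reading), "fovy" (degrees; the focal length in pixels is half the picture's height over the tangent of half this angle, whatever the lens; pixels are square), "cx", "cy" (the principal point, pixels), "eye" and "attitude" of the camera in the world; the wrist camera has in their place "mount" (4x4, takes a point from camera to tool coordinates, whose origin is the TCP and whose axes are the flange's). Camera axes: x right, y down, z forward; pixel columns grow to the right and rows downward; lengths in mm; the calibration is good to about 2 mm. A picture is of the moment at which its call begins: read the wrist's pose just before it.
A pose or a line that the arm cannot do raises bot.MotionError and nothing moves.
- bot.finish_job(): hands the job in; it is judged then, once.
The state is a dict: "clock": time; "joint_positions": joint angles; "qvel": joint speeds; "effort": joint torques, N m; "ee_pos": TCP position; "tool_rot": TCP orientation; "ft_force": force on the tool from outside, world axes, zero at the start; "moment": the same for the moment, N m; "grip_width": finger opening in mm; "grip_force": force on a finger pad.
Only numpy, scipy, OpenCV 4.12 (cv2) and the standard library are available. Lean on these libraries where they do the work, as an engineer would, in place of code of your own. Each camera call takes 0.05 s, during which the arm holds its last target. There are 200 camera calls.

## Working session

There is one attempt and no reset: what is moved stays moved. The work goes in short steps, each a Python script; the robot and the scene stay as the last script left them, time stands still between calls to the robot, and variables do not carry over. Pictures are saved under pics/ and viewed, at most 10 in all, crops included, and the job is handed in when it is done.

```bash
mkdir -p pics; ls; cat > h.py <<'E'
import numpy as np, cv2
from scipy.spatial.transform import Rotation as R
from rig import bot
def rot(q): return R.from_quat([q[1],q[2],q[3],q[0]])
def quat(r): q=r.as_quat(); return [q[3],q[0],q[1],q[2]]
def cam(name):
    s=bot.read_state(); c=bot.read_camera(name)
    f=c["depth"].shape[0]/2/np.tan(np.radians(c["fovy"])/2)
    v,u=np.mgrid[:384,:512]; d=c["depth"]
    P=np.stack([(u-c["cx"])/f*d,(v-c["cy"])/f*d,d],-1)
    if "mount" in c:
        M=np.array(c["mount"]); P=P@M[:3,:3].T+M[:3,3]
        P=rot(s["tool_rot"]).apply(P.reshape(-1,3)).reshape(P.shape)+s["ee_pos"]
    else:
        P=rot(c["attitude"]).apply(P.reshape(-1,3)).reshape(P.shape)+c["eye"]
    P[d==0]=np.nan
    return c["image"],P
E
python3 - <<'E'
from h import *
for n in("top","scene"):
    im,P=cam(n); np.save(n,P); cv2.imwrite(f"{n}.png",im)
    cv2.imwrite(f"pics/{n}1.png",cv2.resize(im,(800,600),interpolation=cv2.INTER_CUBIC))
print(bot.read_state())
E
```

```text
pics
{'clock': 0.1, 'joint_positions': array([-1.34961405e+00,  3.00406254e-01,  1.52152663e+00, -1.39575838e-05,
        1.32067184e+00, -6.66462113e-02]), 'qvel': array([ 1.94640517e-03,  6.21054313e-05, -2.10284776e-03,  1.45578174e-03,
        3.84936454e-04,  8.72947072e-04]), 'effort': array([ 2.51212776e-03, -5.44374919e+01, -3.62371194e+01, -3.13813769e-05,
        3.02725377e-03,  1.98725473e-05]), 'ee_pos': array([ 156.05776027, -527.2009221 ,  249.7799025 ]), 'tool_rot': array([-5.04004223e-04,  9.89661831e-01,  1.43419678e-01, -4.58020832e-05]), 'ft_force': array([ 0.35797107, -0.04781449,  0.37416691]), 'moment': array([ 0.00050144, -0.01932096, -0.01794498]), 'grip_force': 0.0, 'grip_width': 85.41302944331039}
```

View pics/top1.png

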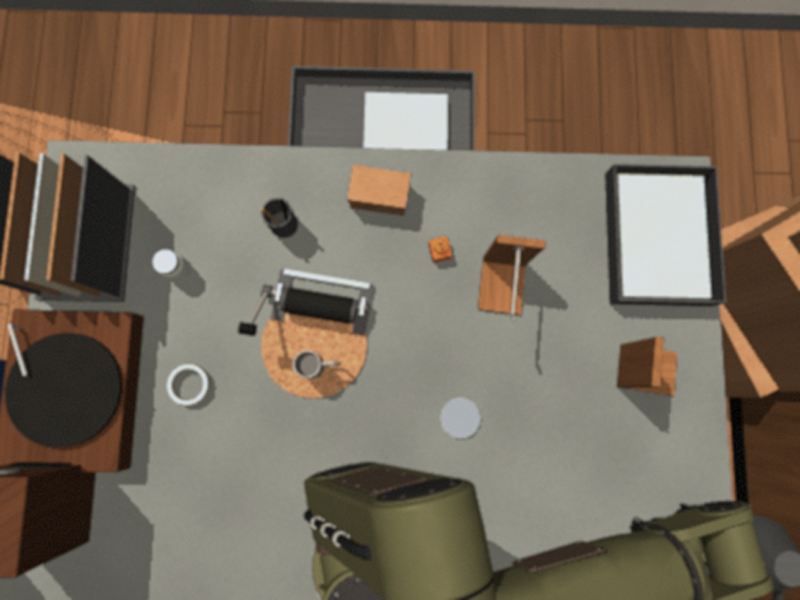

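View pics/scene1.png

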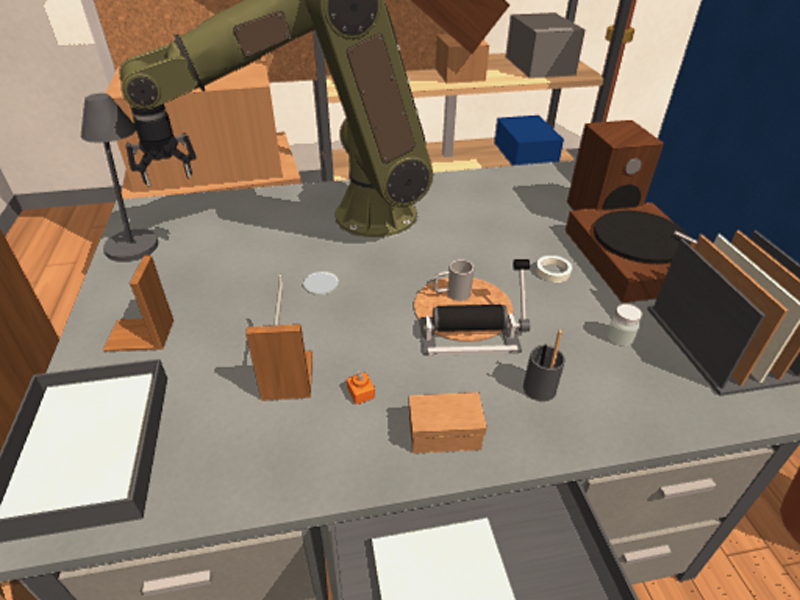

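The top view (up = +x, left = +y) shows the cup at (308,364) with its handle towards (335,362), the knob at (247,328), the lever foot at about (270,290), the roller at (318,305), the hook bar from (518,250) to (513,315), and the board top at (520,242).

```bash
python3 - <<'E'
import numpy as np,cv2
np.set_printoptions(precision=0,suppress=True)
P=np.load("top.npy");im=cv2.imread("top.png")
for n,(u,v) in dict(cuprimL=(296,364),cuprimR=(321,364),cuprimT=(308,352),cuprimB=(308,377),handle=(332,363),handle2=(338,362),knob=(247,328),hookA=(518,255),hookM=(516,285),hookE=(513,312),board=(520,242),boardL=(497,238),boardR=(545,242),rollL=(285,297),rollR=(352,312),barL=(285,272),barR=(370,287),coaster=(460,418),tape=(173,385),jar=(166,262),foot=(268,292)).items():
    u=int(u/1.5625);v=int(v/1.5625)
    print(n,P[v,u]); 
def reg(lo,hi,box):
    m=(P[...,2]>lo)&(P[...,2]<hi)&(P[...,0]>box[0])&(P[...,0]<box[1])&(P[...,1]>box[2])&(P[...,1]<box[3])
    q=P[m]; return q
q=reg(75,100,(300,480,60,260)); print("cup",len(q),q.min(0),q.max(0))
c=P[int(364/1.5625),int(308/1.5625)][:2]
q=reg(183,196,(300,800,-300,0)); print("board",len(q),q.min(0),q.max(0)); r=cv2.minAreaRect(q[:,:2].astype(np.float32));print(r)
q=reg(150,182,(300,800,-300,0)); print("bar",len(q)); print(q[::max(1,len(q)//20)])
q=reg(95,200,(380,600,200,400)); print("knob",len(q),q.min(0),q.max(0),np.median(q,0))
e=cv2.resize(im[160:270,130:260],None,fx=6,fy=5.4,interpolation=cv2.INTER_CUBIC)
cv2.imwrite("pics/crop.png",cv2.resize(im[160:262,145:250],None,fx=5.7,fy=5.7,interpolation=cv2.INTER_CUBIC))
E
```

```text
cuprimL [423. 165.  85.]
cuprimR [424. 112.  87.]
cuprimT [448. 143.  64.]
cuprimB [394. 137.  91.]
handle [425.  89.  82.]
handle2 [429.  76.  78.]
knob [492. 260. 138.]
hookA [ 648. -292.  176.]
hookM [ 586. -289.  174.]
hookE [ 531. -281.  176.]
board [ 674. -293.  190.]
boardL [ 679. -247.  193.]
boardR [ 674. -343.  193.]
rollL [566. 198.  72.]
rollR [538.  50.  72.]
barL [634. 212.  10.]
barR [605.  16.  14.]
coaster [ 313. -194.    6.]
tape [372. 446.  21.]
jar [638. 458.  82.]
foot [583. 241.  48.]
cup 107 [394.  76.  75.] [451. 169.  98.]
board 105 [ 514. -300.  184.] [ 687. -247.  195.]
((600.8980712890625, -266.1167297363281), (52.03997039794922, 171.5242462158203), 84.46790313720703)
bar 159
[[ 685. -249.  169.]
 [ 672. -250.  180.]
 [ 671. -261.  173.]
 [ 671. -254.  159.]
 [ 668. -274.  171.]
 [ 670. -262.  150.]
 [ 668. -285.  162.]
 [ 665. -293.  159.]
 [ 655. -293.  173.]
 [ 645. -295.  176.]
 [ 636. -293.  172.]
 [ 629. -296.  173.]
 [ 618. -288.  176.]
 [ 610. -293.  171.]
 [ 600. -290.  168.]
 [ 593. -292.  174.]
 [ 583. -289.  173.]
 [ 571. -283.  168.]
 [ 563. -284.  179.]
 [ 558. -289.  171.]
 [ 547. -285.  175.]
 [ 538. -284.  176.]
 [ 529. -279.  170.]]
knob 113 [477. 242.  96.] [527. 276. 146.] [492. 256. 136.]
```

View pics/crop.png

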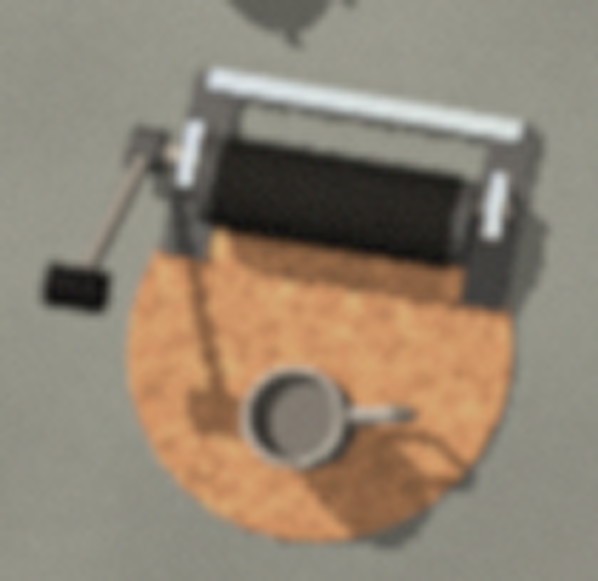

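The crop shows the cup at crop (297,415) with its handle to the right, along -y. The lever leans left and down, with the knob at (77,287) and its foot at (150,145). The cup's loop is already nearly aligned with the hook bar, so I'll look from above the cup next.

```bash
cat >> h.py <<'E'
def down(a):
    y=np.array([np.cos(a),np.sin(a),0]); z=np.array([0,0,-1.]); x=np.cross(y,z)
    return quat(R.from_matrix(np.stack([x,y,z],1)))
E
python3 - <<'E'
from h import *
np.set_printoptions(precision=1,suppress=True)
bot.move_to([424,139,240],down(0.08))
print(bot.read_state()["clock"], bot.read_state()["joint_positions"])
im,P=cam("wrist"); np.save("w1",P); cv2.imwrite("pics/w1.png",cv2.resize(im,(800,600)))
m=(P[...,2]>80)&(P[...,2]<100)&(np.hypot(P[...,0]-424,P[...,1]-139)<45)
q=P[m]; print(len(q),q.min(0),q.max(0))
r=cv2.minEnclosingCircle(q[:,:2].astype(np.float32)); print(r)
m=(P[...,2]>55)&(P[...,2]<85)&(np.hypot(P[...,0]-424,P[...,1]-139)>38)&(np.hypot(P[...,0]-424,P[...,1]-139)<75)
q=P[m];print(len(q),np.median(q,0),q.min(0),q.max(0))
if len(q): print(cv2.fitLine(q[:,:2].astype(np.float32),2,0,.01,.01).ravel())
E
```

```text
2.6417 [ 0.2  0.1  1.8 -0.   1.3  0.2]
968 [392.9  94.   80. ] [451.4 175.1  93.1]
((423.26611328125, 134.55718994140625), 40.55300521850586)
98 [425.7  92.7  80.7] [421.5  80.3  72.9] [429.7 101.   83.6]
[  0.   -1.  425.7  92.3]
```

View pics/w1.png

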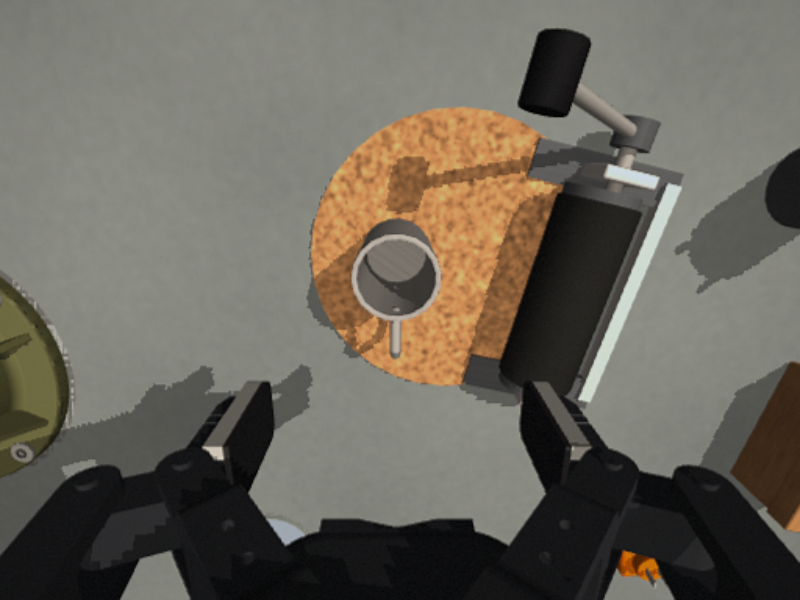

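The wrist view shows the rim circle centred at (396,278) with a radius of about 43 px and the handle end at (395,355). The knob is at (555,72), the pivot hub at (635,133), and the rear crossbar runs from (675,187) to (585,402).

```bash
cat >> h.py <<'E'
def ray(P,u,v):
    "origin+direction of 800x600 pixel from a saved point map (fit from valid points)"
def plane(name,pts,z,s=1.5625):
    st=bot.read_state(); c=bot.read_camera(name); f=192/np.tan(np.radians(c["fovy"])/2)
    if "mount" in c:
        M=np.array(c["mount"]); T=rot(st["tool_rot"]); A=T.as_matrix()@M[:3,:3]; e=T.apply(M[:3,3])+st["ee_pos"]
    else: A=rot(c["attitude"]).as_matrix(); e=np.array(c["eye"])
    o=[]
    for (u,v),zz in zip(pts,np.broadcast_to(z,len(pts))):
        d=A@[((u+.5)/s-.5-c["cx"])/f,((v+.5)/s-.5-c["cy"])/f,1]; o.append(e+d*(zz-e[2])/d[2])
    return np.array(o)
E
python3 - <<'E'
from h import *
np.set_printoptions(precision=1,suppress=True)
print(plane("wrist",[(396,278),(352,278),(441,278),(396,234),(396,321),(395,322),(395,352),(635,133),(627,190),(521,385)],[90,90,90,90,90,79,79,28,48,48]))
P=np.load("w1.npy")
g=lambda u,v:P[int(v/1.5625),int(u/1.5625)]
for p in [(555,72),(545,60),(565,85),(580,35),(540,112),(635,125),(645,140),(675,187),(590,395),(632,178),(600,215),(540,370),(590,92),(620,120)]: print(p,g(*p))
E
```

```text
[[422.3 145.3  90. ]
 [393.4 143.   90. ]
 [452.  147.6  90. ]
 [420.1 174.3  90. ]
 [424.7 115.   90. ]
 [424.4 110.   79. ]
 [426.2  86.7  79. ]
 [589.  251.3  28. ]
 [582.5 211.6  48. ]
 [533.4  50.6  48. ]]
(555, 72) [487.1 263.7 142.1]
(545, 60) [482.5 269.5 137. ]
(565, 85) [492.7 258.9 141.5]
(580, 35) [495.9 279.9 140.8]
(540, 112) [487.1 248.3 127.9]
(635, 125) [579.7 254.8  43.1]
(645, 140) [589.7 246.5  41. ]
(675, 187) [638.8 216.5  11.9]
(590, 395) [610.9  27.6  13.1]
(632, 178) [582.7 220.8  49.6]
(600, 215) [556.  195.2  72. ]
(540, 370) [536.6  77.3  70.7]
(590, 92) [518.9 263.2 105.9]
(620, 120) [556.5 255.   67.5]
```

```bash
python3 - <<'E'
from h import *
np.set_printoptions(precision=2,suppress=True)
P=np.load("top.npy")
m=(P[...,2]>164)&(P[...,2]<184)&(P[...,1]<-270)&(P[...,1]>-310)&(P[...,0]<655)&(P[...,0]>500)
q=P[m]; l=cv2.fitLine(q[:,:2].astype(np.float32),cv2.DIST_HUBER,0,.01,.01).ravel(); d=l[:2]*np.sign(l[0]); a=np.arctan2(d[1],d[0])
print(len(q),l,a,np.median(q[:,2]),q[:,0].min())
# board yaw check from the board's top
m=(P[...,2]>183)&(P[...,2]<197)&(P[...,0]>655)&(P[...,1]<-200)
b=P[m]; print(cv2.minAreaRect(b[:,:2].astype(np.float32)),b.min(0),b.max(0))
q0=down(0.063)
bot.move_to([422.5,145,150],q0)
print(bot.servo_line([422.5,145,62],speed=100,until_force=10))
bot.move_gripper(50,40)
s=bot.read_state();print(s["grip_width"],s["grip_force"],s["ee_pos"],s["clock"])
bot.servo_line([422.5,145,230],speed=150)
off=lambda a:45*np.array([np.sin(a),-np.cos(a)])  # loop from cup axis
tip=l[2:]+d*(515-l[2])/d[0]
loop=tip-d*45; cup=loop-off(a); print(tip,loop,cup)
bot.move_to([*cup,230],down(a)); bot.servo_line([*cup,190])
s=bot.read_state();print(s["grip_width"],s["ee_pos"],s["clock"])
ims=[]
for n,(r0,r1,c0,c1) in dict(top=(140,240,270,400),scene=(120,270,40,235)).items():
    im,Q=cam(n); np.save(n+"2",Q); cv2.imwrite(n+"2.png",im); ims.append(cv2.resize(im[r0:r1,c0:c1],(780,300*2 if n=='scene' else 600),interpolation=cv2.INTER_CUBIC)); cv2.imwrite(f"pics/{n}2c.png",ims[-1])
E
```

```text
103 [   0.99   -0.12  586.78 -287.45] -0.11756153 173.49692032173357 521.7422375421364
((675.1345825195312, -297.0751647949219), (99.3414306640625, 19.134767532348633), 84.20813751220703) [ 662.25 -346.8   183.09] [ 686.88 -247.5   196.68]
False
57.63716114635276 41.799253473984734 [422.79 145.09  62.56] 4.5917
[ 515.   -278.97] [ 470.31 -273.69] [ 475.59 -229.01]
57.67162140552923 [ 475.88 -228.46  190.41] 7.6833
```

View both.

View pics/top2c.png

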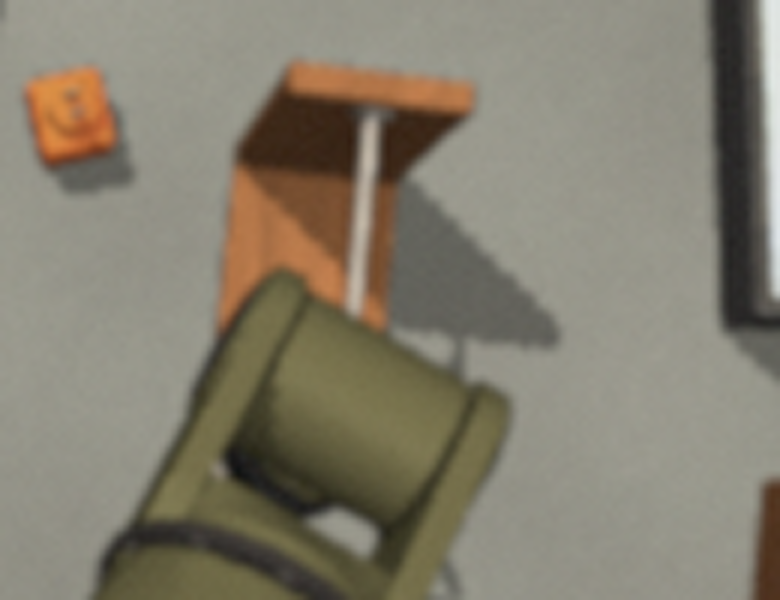

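View pics/scene2c.png

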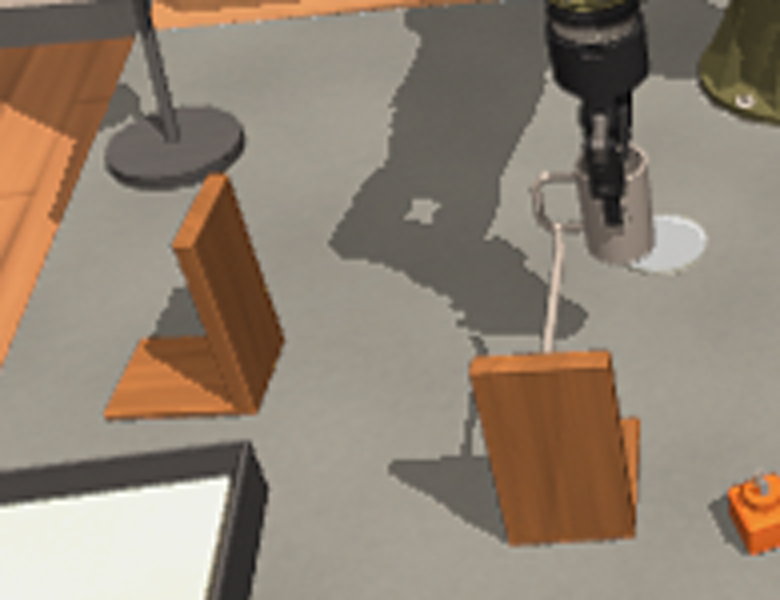

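The scene crop shows the hook tip at (557,228) and the handle loop opening centred at about (559,203), just behind the tip. I'll compare both through the scene calibration, then insert.

```bash
python3 - <<'E'
from h import *
np.set_printoptions(precision=1,suppress=True)
c=bot.read_camera("scene"); f=192/np.tan(np.radians(c["fovy"])/2); A=rot(c["attitude"]).as_matrix(); e=np.array(c["eye"])
def proj(p): q=A.T@(np.array(p)-e); return np.array([q[0]/q[2]*f+c["cx"]-40,q[1]/q[2]*f+c["cy"]-120])*4+1.5
print("tip",proj([515.5,-280,190]),"loop",proj([470.6,-273.2,179]),"in-top",proj([470.6,-273.2,201]),"in-bot",proj([470.6,-273.2,157]),"L",proj([468.8,-288.1,179]),"R",proj([472.4,-258.3,179]), "tip for loop at bar", proj([515.5,-280,178]))
E
```

```text
tip [554.4 222.8] loop [563.  200.5] in-top [559.5 178.8] in-bot [566.5 221.7] L [544.8 201.2] R [581.2 199.8] tip for loop at bar [556.4 234.7]
```

```bash
python3 - <<'E'
from h import *
np.set_printoptions(precision=1,suppress=True)
a=-0.11; d=np.array([np.cos(a),np.sin(a)])
p=bot.read_state()["ee_pos"]
g=np.array([475.88,-229.3])+d*108
print("hit",bot.servo_line([*g,190],down(a),speed=60,until_force=10)); s=bot.read_state(); print(s["ee_pos"],s["ft_force"])
if abs(s["ee_pos"][0]-g[0])<4:
    print("low",bot.servo_line([*g,161],speed=40,until_force=4)); s=bot.read_state(); print(s["ee_pos"],s["ft_force"],s["clock"],s["grip_width"])
im,Q=cam("scene"); cv2.imwrite("pics/s3.png",cv2.resize(im[120:270,40:235],(780,600),interpolation=cv2.INTER_CUBIC))
E
```

```text
hit False
[ 583.1 -241.2  190.1] [ 0.6 -0.1 -1.1]
low True
[ 583.  -241.1  162.1] [-0.7 -0.5  4.6] 10.45 57.58101038170505
```

View pics/s3.png

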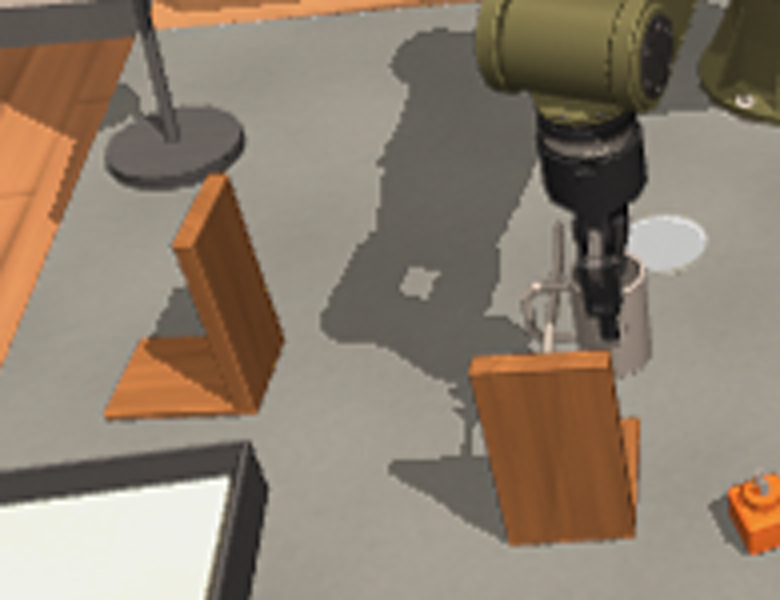

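The bar is through the loop, and the contact came at the expected height. Now I'll release and retreat upwards.

```bash
python3 - <<'E'
from h import *
np.set_printoptions(precision=1,suppress=True)
bot.move_gripper(64,20); bot.dwell(.4); bot.move_gripper(84); bot.dwell(0.5)
p=bot.read_state()["ee_pos"]
print(bot.servo_line([p[0],p[1],290],speed=120,until_force=6))
s=bot.read_state(); print(s["ee_pos"],s["ft_force"],s["clock"])
bot.move_to([470,165,290],down(1.42))   # above-left: look at the lever
s=bot.read_state(); print(s["joint_positions"],s["clock"])
im,Q=cam("wrist"); np.save("w4",Q); cv2.imwrite("w4.png",im)
im2,_=cam("scene")
cv2.imwrite("pics/4.png",np.vstack([cv2.resize(im,(400,300)),cv2.resize(im2[140:260,60:220],(400,300),interpolation=cv2.INTER_CUBIC)]))
E
```

```text
False
[ 582.6 -240.9  289.1] [ 0.  -0.3  0.1] 13.1917
[ 0.3  0.2  1.6 -0.   1.4 -1.2] 14.75
```

View pics/4.png

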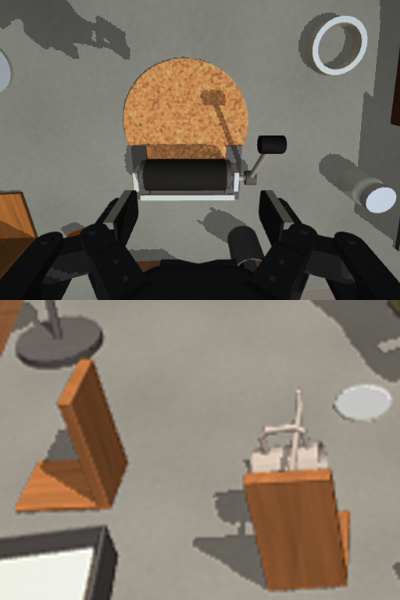

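The wrist view (upper picture) shows the knob at (272,145), the hub at (250,177), the roller in the middle and the rear bar at row 197. The scene crop below it shows the cup hanging on the bar at (285,450).

```bash
python3 - <<'E'
from h import *
np.set_printoptions(precision=1,suppress=True)
def fit(q): l=cv2.fitLine(q[:,:2].astype(np.float32),cv2.DIST_HUBER,0,.01,.01).ravel(); return l[2:],np.degrees(np.arctan2(*(l[:2]*np.sign(l[1])))) # angle of y axis: atan2(x,y)
for n in ("w1","w4"):
    P=np.load(n+".npy"); X,Y,Z=P[...,0],P[...,1],P[...,2]
    q=P[(Z>68)&(Z<76)&(X>510)&(X<600)&(Y>30)&(Y<215)]; print(n,"roller",len(q),fit(q),q.min(0),q.max(0))
    q=P[(Z>7)&(Z<17)&(X>595)&(X<650)&(Y>10)&(Y<225)]; print("bar",len(q),fit(q),q.min(0),q.max(0))
    q=P[(Z>44)&(Z<52)&(X>500)&(X<640)&(((Y>10)&(Y<230)))]; 
    for lo,hi in((0,60),(195,235)):
        r=q[(q[:,1]>lo)&(q[:,1]<hi)]; print("plate",len(r),len(r) and (r.mean(0),r.min(0),r.max(0)))
    k=P[(Z>110)&(Z<150)&(X>465)&(X<520)&(Y>235)&(Y<290)]; print("knob",len(k),np.median(k,0),k.min(0),k.max(0))
    t=k[k[:,2]>np.percentile(k[:,2],97)-3]; print("top strip",len(t),t.mean(0),fit(t))
    r=P[(Z>50)&(Z<108)&(X>500)&(X<580)&(Y>238)&(Y<275)]; l=cv2.fitLine(r.astype(np.float32),cv2.DIST_HUBER,0,.01,.01).ravel(); print("rod",len(r),l[:3]*100,l[3:], "lean",np.degrees(np.arctan2(np.hypot(l[0],l[1]),abs(l[2]))))
    h=P[(Z>30)&(Z<48)&(X>560)&(X<610)&(Y>236)&(Y<265)]; print("hub",len(h),len(h) and (h.mean(0),h.min(0),h.max(0)))
E
```

```text
w1 roller 3511 (array([554.8, 143. ], dtype=float32), np.float32(8.409039)) [527.4  54.9  68. ] [581.1 211.5  74.7]
bar 2013 (array([621. , 130.8], dtype=float32), np.float32(7.8784018)) [595.1  10.2   7. ] [644.  225.   15.9]
plate 28 (array([524.3,  47.6,  48. ]), array([516.2,  32.3,  44. ]), array([535.6,  58.3,  51.6]))
plate 424 (array([574. , 218.2,  48.5]), array([534.5, 195.2,  44. ]), array([602.3, 228.1,  52. ]))
knob 1943 [487.5 264.1 139.1] [475.  246.8 110.2] [514.9 283.2 143.2]
top strip 997 [489.6 265.3 140.6] (array([489.5, 265.2], dtype=float32), np.float32(8.359282))
rod 426 [-70.2   9.1  70.7] [540.4 255.8  82.4] lean 45.04352
hub 489 (array([584.7, 249. ,  40. ]), array([568.1, 236.1,  30.2]), array([600.4, 262.4,  47.9]))
w4 roller 2373 (array([552.4, 129.2], dtype=float32), np.float32(8.641532)) [527.5  46.4  68. ] [581.2 209.9  75. ]
bar 1154 (array([619.2, 118.9], dtype=float32), np.float32(8.4236145)) [595.   12.5   7. ] [644.  224.8  15.1]
plate 190 (array([549.6,  35.6,  48.1]), array([516. ,  26.3,  44. ]), array([572.7,  58.1,  51.7]))
plate 225 (array([572.5, 217. ,  48.4]), array([534.8, 195.1,  44.1]), array([601.8, 227.1,  51.8]))
knob 890 [487.2 262.2 138.7] [475.1 246.4 110.1] [514.6 282.7 143. ]
top strip 430 [489.4 264.4 140.6] (array([489.2, 264.4], dtype=float32), np.float32(9.4988365))
rod 216 [-70.2   9.5  70.6] [540.7 254.9  81.6] lean 45.107533
hub 240 (array([584.8, 247.8,  39.8]), array([570. , 236.1,  30.2]), array([599.8, 261.6,  47.8]))
```

```bash
cat >> h.py <<'E'
ex=np.array([.989,-.146,0]); ez=np.array([0,0,1.]); piv=np.array([588.2,250,28.])
def knob(t): return piv+140*(np.sin(t)*ex+np.cos(t)*ez)
E
python3 - <<'E'
from h import *
np.set_printoptions(precision=1,suppress=True)
q=down(1.424); k=knob(-.786); print(k)
bot.move_gripper(70)
bot.move_to(k+[0,0,70],q)
print(bot.servo_line(k,speed=80,until_force=8))
bot.move_gripper(20,25); s=bot.read_state(); print(s["grip_width"],s["grip_force"],s["ft_force"],s["ee_pos"],s["clock"])
for t in (-.65,-.52,-.39,-.26,-.13):
    bot.servo_line(knob(t),speed=60); s=bot.read_state(); print(t,s["ee_pos"]-knob(t),s["ft_force"],s["grip_width"],s["grip_force"])
print(s["clock"])
E
```

```text
[490.2 264.5 126.9]
False
33.71616592667269 31.63389891386032 [-5.4 -7.6  4.7] [490.  263.9 127.2] 17.1917
-0.65 [-0.2 -0.8 -0.2] [-1.7 -6.7  1.1] 33.7276740938672 31.040770411491394
-0.52 [-0.3 -0.8 -0.4] [-1.1 -6.1 -1.2] 33.6155847054218 30.569366812705994
-0.39 [-0.3 -0.9 -0.5] [-1.1 -5.7 -2.2] 33.541607220325396 30.24143546819687
-0.26 [-0.3 -0.9 -0.5] [-1.9 -6.4 -2.1] 33.78117806868246 29.980096220970154
-0.13 [-0.3 -1.  -0.5] [-2.7 -6.5 -0.5] 33.64728538091912 29.876084625720978
19.4583
```

```bash
python3 - <<'E'
from h import *
np.set_printoptions(precision=3,suppress=True)
bot.servo_line(knob(-.01)+[.3,.8,.4],speed=40); bot.dwell(.5); s=bot.read_state(); print(s["ee_pos"]-knob(-.01),s["ft_force"],s["grip_width"],s["clock"])
for n in ("wrist","scene","top"):
    im,P=cam(n); X,Y,Z=P[...,0],P[...,1],P[...,2]
    r=P[(Z>55)&(Z<135)&(np.abs(X-588)<25)&(np.abs(Y-250)<14)]
    print(n,len(r))
    if len(r)>15:
        l=cv2.fitLine(r.astype(np.float32),cv2.DIST_HUBER,0,.01,.01).ravel(); v=l[:3]*np.sign(l[2]); print(v,l[3:],"lean x",np.arctan2(v@ex,v[2]),"min/max z",r[:,2].min(),r[:,2].max())
    if n=="scene": cv2.imwrite("s5.png",im); cv2.imwrite("pics/5.png",cv2.resize(im[130:250,250:370],(600,600),interpolation=cv2.INTER_CUBIC))
E
```

```text
[-0.296 -0.877 -0.435] [ -3.898 -12.572  -0.462] 33.30700862287567 20.5333
wrist 418
[-0.051  0.009  0.999] [579.384 251.367 102.176] lean x -0.051369852471314204 min/max z 55.233460026613486 134.89743409720066
scene 58
[-0.061  0.007  0.998] [589.554 246.792  96.741] lean x -0.06118998164668893 min/max z 55.9022472418643 134.74119852477293
top 0
```

View pics/5.png

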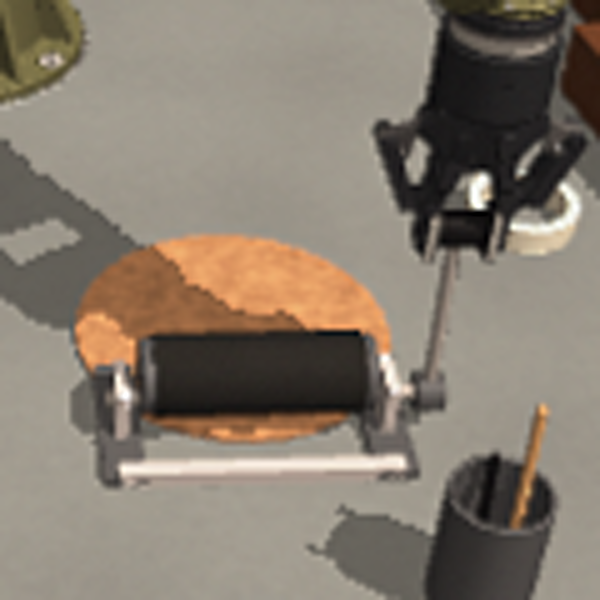

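The crop shows the knob held between the fingers at (462,230) and the rod running down to the hub at (430,390). The rod fits suggest it still leans back by about 0.05 rad, so I'll check the knob itself.

```bash
python3 - <<'E'
from h import *
np.set_printoptions(precision=2,suppress=True)
c=bot.read_camera("scene"); f=192/np.tan(np.radians(c["fovy"])/2); A=rot(c["attitude"]).as_matrix(); e=np.array(c["eye"])
def proj(p): q=A.T@(np.array(p)-e); return np.array([q[0]/q[2]*f+c["cx"]-250,q[1]/q[2]*f+c["cy"]-130])*5+2
for t in (0,-.05,-.1): print(t,proj(knob(t)),proj(piv+.5*(knob(t)-piv)))
print("piv",proj(piv))
D={}
for i in range(4):
  for n in ("wrist","scene"):
    im,P=cam(n); D.setdefault(n,[]).append(P)
for n in D:
    P=np.concatenate([p.reshape(-1,3) for p in D[n]])
    for z0 in range(50,150,12):
        r=P[(abs(P[:,2]-z0-6)<6)&(np.abs(P[:,0]-586)<25)&(np.abs(P[:,1]-250)<14)]
        if len(r)>5: print(n,z0+6,len(r),np.median((r-piv)@ex))
    r=P[(abs(P[:,2]-168)<16)&(np.abs(P[:,0]-586)<25)&(np.abs(P[:,1]-250)<12)]
    if len(r): print(n,"knob",len(r),np.percentile((r-piv)@ex,[5,50,95]),np.percentile(r[:,2],[5,50,95]))
E
```

```text
0 [460.91 231.18] [444.32 312.45]
-0.05 [458.39 225.06] [443.15 309.32]
-0.1 [455.82 219.43] [441.94 306.4 ]
piv [428.93 387.92]
wrist 56 140 -6.524394445256933
wrist 68 172 -7.072573543189462
wrist 80 190 -7.679786441114215
wrist 92 222 -8.45025707526996
wrist 104 277 -8.871259970205918
wrist 116 313 -9.545386211659244
wrist 128 381 -10.102947439123808
wrist 140 428 -10.90056407978599
wrist 152 22 -11.590966909755684
wrist knob 10606 [-20.54 -14.18  -1.68] [168.43 179.41 181.9 ]
scene 56 34 3.9446861512617515
scene 68 29 3.3028285103195056
scene 80 37 2.5568207267549687
scene 92 30 2.823105908955182
scene 104 38 1.2305599601424924
scene 116 31 0.6568215680960001
scene 128 35 -0.05910712529898733
scene 140 36 -1.1794380159993394
scene 152 36 1.5584620268749352
scene knob 226 [-8.27  3.86  8.05] [158.04 172.39 178.88]
```

```bash
cat > meas.py <<'E'
from h import *
def lean():
    W={"wrist":[],"scene":[]}
    for i in range(4):
        for n in W: W[n].append(cam(n)[1].reshape(-1,3))
    o=[]
    for n in W:
        P=np.concatenate(W[n]); r=P[(P[:,2]>50)&(P[:,2]<145)&(np.abs(P[:,0]-588)<25)&(np.abs(P[:,1]-250)<14)]
        g=[(z+6,np.median(((r-piv)@ex)[abs(r[:,2]-z-6)<6])) for z in range(50,138,12)]
        o.append(np.polyfit(*zip(*g),1)); 
    return np.round([o[0][0],o[1][0],*(np.polyval((o[0]+o[1])/2,[28,168]))],3)
E
python3 - <<'E'
from meas import *
np.set_printoptions(precision=2,suppress=True)
bot.move_gripper(20,40)
p=bot.read_state()["ee_pos"]
for dx in (4,7.5):
    bot.servo_line(knob(-.01)+[.3,.8,.4]+dx*ex,speed=20); bot.dwell(.3)
    s=bot.read_state(); print(dx,s["ee_pos"]-p,s["ft_force"],s["grip_width"],lean(),s["clock"])
E
```

```text
4 [ 3.83 -0.54  0.03] [ -6.36 -11.25  -0.08] 33.67774772560243 [-0.03 -0.03  0.4  -3.57] 22.0
7.5 [ 7.22 -1.06 -0.05] [ -6.93 -12.34  -0.29] 33.522256456831926 [-0.   -0.01  0.28 -0.6 ] 23.025
```

```bash
python3 - <<'E'
from meas import *
bot.dwell(1.0); print(lean(),bot.read_state()["clock"])
im,_=cam("scene"); cv2.imwrite("pics/6.png",cv2.resize(im,(800,600)))
E
```

```text
[-0.002  0.001 -0.002 -0.092] 24.825
```

View pics/6.png

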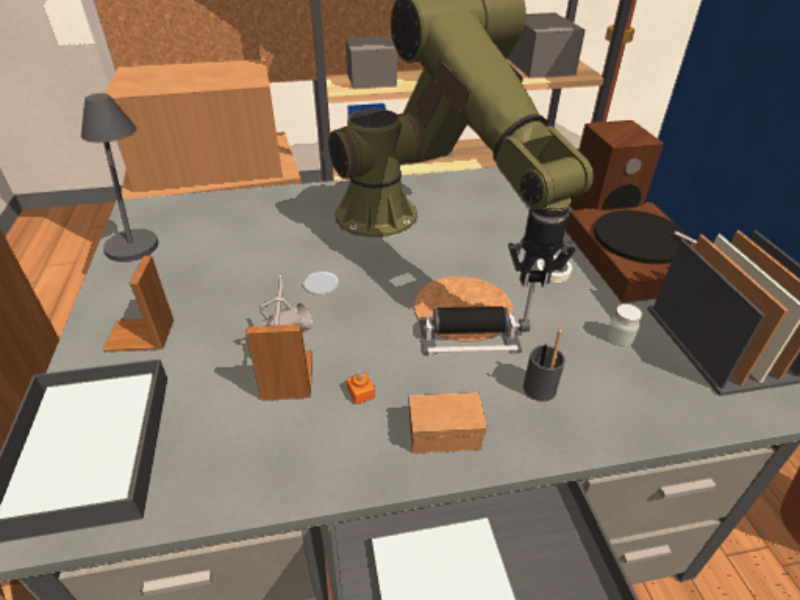

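The cup is hanging on the hook at (285,315). The lever stands upright in the fingers at (530,290), and the other things are where they were.

```bash
python3 -c "
from rig import bot
print(bot.finish_job())"
```

```text
the job is handed in; nothing more can be done
None
```

I handed the job in at about 25 s of the 61 s allowed: the cup hangs by its handle on the bookend hook and is let go, the fingers hold the lever straight up (measured within about 0.01 rad), and nothing else on the cabinet was moved.

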